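# Unload the burn-in rail and pack the module layer

### The job

The burn-in run is over: push the isolator lever on the test rail all the way over to off, away from the robot, and only then pull the modules off the rail, straight up against their spring catches. Stand them upright on the black packing slab, each inside one of the outlines printed there as an interlocking layer, three across and two along (any module in any outline, either way round; outlines left over stay empty), and when all are there set the clear dust cover squarely over them, long side along the slab's long side, so that it rests flat on the slab. Leave the screwdriver, solder spool and jar where they are.

Things in the scene. Friction and masses are not known exactly. Their poses are not given: they have to be found in the camera images.
- rail_fixture: Burn-in test rail, fixed: aluminium base plate 90 x 400 mm, 10 mm thick, with a steel top-hat rail along its y axis (top 32 mm over the bench) and, at its +y end, the isolator lever. Origin: on the bench under the rail's centre line; x across the rail, away from the robot; z up. Five clip stations at y = -145, -85, -25, 35, 95 mm in this frame, each empty or holding one module.
- station_1 (a point): Top of the rail at the station y = -145 mm. At each station a sprung roller either side of the rail hooks over a lip in the module's foot. A clipped module comes off by a straight pull up of about 7 to 14 N plus its weight: the rollers let go within the first 10 mm, the rail is clear of the foot after 25 mm.
- station_5 (a point): Top of the rail at the station y = 95 mm, the one nearest the isolator. Clipped modules stand upright with their length across the rail, origin 14 mm and top 82 mm above the bench, 10 mm apart when neighbours.
- isolator (a joint): Isolator lever, rad: 0 to 0.15 as found (on; leaning 0.5 to 0.35 rad from upright towards the robot), 1.0 = fully off (leaning 0.5 rad away from the robot, towards the fixture's +x). Its axis lies along the fixture's y, 32 mm above the bench, at fixture x 0, y 165 mm. Light friction; it stays where it is left.
- isolator_tip (a point): Centre of the 26 mm black ball on the end of the isolator's 60 mm long, 10 mm thick steel lever; 85 to 92 mm above the bench. The lever stands on a grey block 70 mm (x) by 50 mm (y), 25 mm high, on the base plate. A module in station 5 has its side 45 mm from the lever.
- module_1: Relay module, light grey plastic, loose, 160 to 260 g; all five alike, three to five present, an absent one reads None from the start. 78 mm long (x), 50 wide (y), symmetric end for end; shoulders 44 mm high; nose in the middle, 40 mm long (x), 50 wide, 68 high: grip it across the 40 mm, fingertips above the shoulders. 45 mm wide, 18 mm deep channel below. Origin: underside centre; z up.
- module_2: Like module_1; absent if it reads None from the start.
- module_3: Like module_1; absent if it reads None from the start.
- module_4: Like module_1; absent if it reads None from the start.
- module_5: Like module_1; absent if it reads None from the start.
- slab: Packing slab, fixed: black board 196 mm (x) by 224 mm (y), 15 mm thick, with five module outlines printed on top in white: three side by side with their length along the slab's x and, beyond them (+x), two end to end along its y. Origin: centre of its underside on the bench; z up. It lies on the robot's left or right, the cover on the other side.
- place_1 (a point): Centre of one printed outline, on the slab's top (15 mm above the bench); x along the outline's length. Outlines are 84 x 56 mm (3 mm more than the module all round), neighbours sharing a line. In the slab's frame at (-28, -56) mm, length along the slab's x.
- place_2 (a point): As place_1; in the slab's frame at (-28, 0) mm, length along the slab's x.
- place_3 (a point): As place_1; in the slab's frame at (-28, 56) mm, length along the slab's x.
- place_4 (a point): As place_1; in the slab's frame at (42, -42) mm, length (its own x) along the slab's y.
- place_5 (a point): As place_1; in the slab's frame at (42, 42) mm, length (its own x) along the slab's y.
- cover: Dust cover of clear plastic, loose, 280 g, open side down on the bench: 180 (x) by 208 mm (y) outside, 172 by 200 inside, 84 high (80 inside). In the middle of the top a black bar grip, 70 mm long (cover's x), 18 wide (y), 30 high, its top 114 mm over the lower rim. Origin: centre of the lower rim; z up.
- cover_grip (a point): Middle of the cover's bar grip, 99 mm above the cover's lower rim. The cover goes on with its long side along the slab's; a full layer is 134 by 162 mm, so the cover leaves 19 mm all round.
- screwdriver: Bystander: loose screwdriver lying on the bench to the robot's right. Leave alone.
- spool: Bystander: spool of solder wire, 60 mm across, 40 mm high, to the robot's left. Leave alone.
- jar: Bystander: jar, 52 mm across, 62 mm high, beyond the test rail. Leave alone.
Mind the look-alikes: they are no part of the job. What is shaped like the module_2 but purple or red is not meant. What is shaped like the module_4 but blue or red is not meant.

How it is judged:
On the way, in this order (a step that is already met when the one before it is completed fails the run):
1. the isolator is pushed over to off (value of joint isolator above 0.85 rad), for 0.2 s.
2. every module present stands in an outline of the layer on the slab (((horizontal distance between module_1 and place_1 below 0.009 m and angle between the x axis of module_1 and the x axis of place_1, either way round below 0.14 rad) or (horizontal distance between module_1 and place_2 below 0.009 m and angle between the x axis of module_1 and the x axis of place_2, either way round below 0.14 rad) or (horizontal distance between module_1 and place_3 below 0.009 m and angle between the x axis of module_1 and the x axis of place_3, either way round below 0.14 rad) or (horizontal distance between module_1 and place_4 below 0.009 m and angle between the x axis of module_1 and the x axis of place_4, either way round below 0.14 rad) or (horizontal distance between module_1 and place_5 below 0.009 m and angle between the x axis of module_1 and the x axis of place_5, either way round below 0.14 rad)) and z of module_1 in the frame of slab between 0.011 and 0.019 m and angle between each of module_1, module_2, module_3, module_4, module_5's own z axis and vertical below 0.06 rad and linear speed of each of module_1, module_2, module_3, module_4, module_5 below 0.03 m/s and ((horizontal distance between module_2 and place_1 below 0.009 m and angle between the x axis of module_2 and the x axis of place_1, either way round below 0.14 rad) or (horizontal distance between module_2 and place_2 below 0.009 m and angle between the x axis of module_2 and the x axis of place_2, either way round below 0.14 rad) or (horizontal distance between module_2 and place_3 below 0.009 m and angle between the x axis of module_2 and the x axis of place_3, either way round below 0.14 rad) or (horizontal distance between module_2 and place_4 below 0.009 m and angle between the x axis of module_2 and the x axis of place_4, either way round below 0.14 rad) or (horizontal distance between module_2 and place_5 below 0.009 m and angle between the x axis of module_2 and the x axis of place_5, either way round below 0.14 rad)) and z of module_2 in the frame of slab between 0.011 and 0.019 m and ((horizontal distance between module_3 and place_1 below 0.009 m and angle between the x axis of module_3 and the x axis of place_1, either way round below 0.14 rad) or (horizontal distance between module_3 and place_2 below 0.009 m and angle between the x axis of module_3 and the x axis of place_2, either way round below 0.14 rad) or (horizontal distance between module_3 and place_3 below 0.009 m and angle between the x axis of module_3 and the x axis of place_3, either way round below 0.14 rad) or (horizontal distance between module_3 and place_4 below 0.009 m and angle between the x axis of module_3 and the x axis of place_4, either way round below 0.14 rad) or (horizontal distance between module_3 and place_5 below 0.009 m and angle between the x axis of module_3 and the x axis of place_5, either way round below 0.14 rad)) and z of module_3 in the frame of slab between 0.011 and 0.019 m and ((horizontal distance between module_4 and place_1 below 0.009 m and angle between the x axis of module_4 and the x axis of place_1, either way round below 0.14 rad) or (horizontal distance between module_4 and place_2 below 0.009 m and angle between the x axis of module_4 and the x axis of place_2, either way round below 0.14 rad) or (horizontal distance between module_4 and place_3 below 0.009 m and angle between the x axis of module_4 and the x axis of place_3, either way round below 0.14 rad) or (horizontal distance between module_4 and place_4 below 0.009 m and angle between the x axis of module_4 and the x axis of place_4, either way round below 0.14 rad) or (horizontal distance between module_4 and place_5 below 0.009 m and angle between the x axis of module_4 and the x axis of place_5, either way round below 0.14 rad)) and z of module_4 in the frame of slab between 0.011 and 0.019 m and ((horizontal distance between module_5 and place_1 below 0.009 m and angle between the x axis of module_5 and the x axis of place_1, either way round below 0.14 rad) or (horizontal distance between module_5 and place_2 below 0.009 m and angle between the x axis of module_5 and the x axis of place_2, either way round below 0.14 rad) or (horizontal distance between module_5 and place_3 below 0.009 m and angle between the x axis of module_5 and the x axis of place_3, either way round below 0.14 rad) or (horizontal distance between module_5 and place_4 below 0.009 m and angle between the x axis of module_5 and the x axis of place_4, either way round below 0.14 rad) or (horizontal distance between module_5 and place_5 below 0.009 m and angle between the x axis of module_5 and the x axis of place_5, either way round below 0.14 rad)) and z of module_5 in the frame of slab between 0.011 and 0.019 m), for 0.2 s.
3. the dust cover rests squarely on the slab over the layer (horizontal distance between cover and slab below 0.013 m and z of cover in the frame of slab between 0.011 and 0.019 m and angle between cover's own z axis and vertical below 0.04 rad and angle between the x axis of cover and the x axis of slab, either way round below 0.14 rad and linear speed of cover below 0.03 m/s), for 0.2 s.
At the end, for the whole second after the job is handed in: The isolator is off (above 0.85 rad); every module present stands upright (within 0.06 rad) on the slab, each within 9 mm and 0.14 rad of one of the five outlines; the cover rests on the slab over them, within 13 mm of its centre and 0.14 rad of the slab's direction; all at rest and released (all of step 2 and all of step 3 and value of joint isolator above 0.85 rad); the robot touches nothing.
It fails at once if a module is pulled up off the rail while the isolator is still on (value of joint isolator below 0.7 rad and ((z of module_1 in the frame of rail_fixture above 0.03 m and contact force between the fingers and module_1 above 0.5 N) or (z of module_2 in the frame of rail_fixture above 0.03 m and contact force between the fingers and module_2 above 0.5 N) or (z of module_3 in the frame of rail_fixture above 0.03 m and contact force between the fingers and module_3 above 0.5 N) or (z of module_4 in the frame of rail_fixture above 0.03 m and contact force between the fingers and module_4 above 0.5 N) or (z of module_5 in the frame of rail_fixture above 0.03 m and contact force between the fingers and module_5 above 0.5 N))).
It fails at once if the screwdriver is disturbed (distance of screwdriver from where it was at the start of the episode above 0.025 m).
It fails at once if the spool is disturbed (distance of spool from where it was at the start of the episode above 0.025 m).
It fails at once if the jar is disturbed (distance of jar from where it was at the start of the episode above 0.025 m).
Of module_1, module_2, module_3, module_4, module_5 only 3 to 5 are there at a start; the rules pass over those that are not, and their reading is None.
At some moment in a run one of cover, module_1, module_2, module_3, module_4, module_5 may be knocked a few centimetres aside while the robot is not near it.
Once in a run the grip may slacken for a moment while it holds something.
It also fails if it takes over 210 s, if anything falls off the work surface, if the arm or the gripper's body presses on something with over 40 N, if the wrist force passes 120 N, or if a joint passes its speed limit or range.

### The arm

A 6-joint arm with a two-finger parallel gripper is mounted at the origin on the work surface. World frame = base frame: x ahead of the robot, y to its left, z up, the work surface at z = 0. Lengths are in m, angles in rad, forces in N, time in s.
With the tool pointing down it reaches from about 0.375 to 0.9 m from the base axis. Payload 3.1 kg.
Tool frame: the origin (TCP) lies between the finger pads; the fingertips stand 25 mm ahead of it and the grasp point (between the pads) lies 6 mm ahead of it; x points along the fingers, y is the direction in which the jaws open and shut, and the axes are right-handed (so a half turn about x gives the same grasp; the last joint's range is limited). The gripper opens to 85 mm and grips with 20 to 120 N. Pads are 22 mm wide; open, the fingers measure 114 mm over their backs; the gripper's body (76 mm by 85 mm) begins 54 mm behind the grasp point. The pads swing forward as they close: fully open they stand 13 mm farther back than shut.
Start: joints at [0.983, 0.527, 1.433, -0, 1.181, -0.178], TCP at [0.249, 0.573, 0.256] pointing down, gripper open.
Joint ranges: [-3.08, 3.08], [-0.75, 2.2], [0.22, 2.44], [-1.43, 4.57], [0, 2.65], [-2.85, 2.85]. Speed limits (rad/s): [2.79, 2.79, 3.14, 3.14, 3.14, 3.14].

### API

Orientations are given as a unit quaternion [x, y, z, w].
In Python, from station import manip, viewer, workorder gives the robot as it stands.
- The arm moves only by the shell command python3 -m crank 'ROWS' [FORCE]. ROWS is JSON, one flat list of numbers, 5 for each row, row after row: the opening, from 0 (shut) to 1 (fully open), then the shift along the world's x, y, z in mm, then the turn about the world's z in rad. A call has 1 to 10 rows; each row is the pose to reach, as a shift and turn from the pose commanded when the call began; what a row does not reach only later rows make up. A row lasts 1/8 s, in which the tool goes at most 62.5 mm and 10.7 degrees, less where a joint would pass 70% of its speed; a pose out of reach is approached as far as the arm can. A call with a gripper value outside its range is refused whole. The fingers move at their own pace and stop on an object; FORCE is the grip in N (left out, the last holds). Time passes only in rows, so rows that repeat a pose let the fingers close. It gives the time, the measured TCP pose, the force and the opening at its end, in the units of the state.
- manip.sense(): the state, without advancing time (a new reading comes with each control period).
- viewer.snapshot(name): name is "scene" or "side" or "wrist"; returns a dict with "img" (384x512x3 uint8, red, green, blue), "range_z" (384x512 float32, m along the optical axis (not along the pixel's ray), 0 where there is no reading), "fx", "fy", "cx", "cy" (pixels), "k1" (the pictures are not rectified: a ray, as slopes to the right and down, at radius r is drawn at 1 + k1 r^2 times it, then the intrinsics apply), "origin" and "attitude" of the camera in the world. Camera axes: x right, y down, z forward; pixel columns grow to the right and rows downward; lengths in m; the calibration is good to about 2 mm. A picture is of the moment at which its call begins.
- workorder.sign_off(): hands the job in, once; it reports no verdict.
The state is a dict: "t": time; "q": joint angles; "qd": joint speeds; "tau": joint torques, N m; "tcp_pos": TCP position; "tool_rot": TCP orientation; "force": force on the tool from outside, world axes, zero at the start; "ft_torque": the same for the moment, N m; "finger_gap": opening from 0.0 (shut) to 1.0 (fully open).
Only numpy, scipy, OpenCV 4.12 (cv2) and the standard library are available. Lean on these libraries where they do the work, as an engineer would, in place of code of your own. Each camera call takes 0.05 s, during which the arm holds its last target.

## Working session

There is one attempt and no reset: what is moved stays moved. The work goes in short steps, Python scripts to look and compute and a shell command to move; the robot and the scene stay as the last step left them, time stands still between calls to the robot, and variables do not carry over. Pictures are saved under pics/ and viewed, and the job is handed in when it is done.

```bash
ls; mkdir -p pics; cat > h.py <<'E'
import numpy as np, cv2
from station import manip, viewer, workorder
def R(q):
    x,y,z,w=q
    return np.array([[1-2*(y*y+z*z),2*(x*y-z*w),2*(x*z+y*w)],[2*(x*y+z*w),1-2*(x*x+z*z),2*(y*z-x*w)],[2*(x*z-y*w),2*(y*z+x*w),1-2*(x*x+y*y)]])
def snap(name,fn=None):
    s=viewer.snapshot(name)
    if fn: cv2.imwrite('pics/'+fn,s['img'][:,:,::-1])
    a=np.array(s['attitude']); s['R']=a if a.shape==(3,3) else R(a)
    s['o']=np.array(s['origin']); s['K']=np.array([[s['fx'],0,s['cx']],[0,s['fy'],s['cy']],[0,0,1.]]); s['D']=np.array([s['k1'],0,0,0,0.])
    return s
def rays(s,uv):
    uv=np.asarray(uv,float).reshape(-1,1,2)
    p=cv2.undistortPoints(uv,s['K'],s['D'],).reshape(-1,2)
    return np.c_[p,np.ones(len(p))]
def onplane(s,uv,z):
    d=rays(s,uv)@s['R'].T
    t=(z-s['o'][2])/d[:,2]
    return s['o']+d*t[:,None]
def cloud(s):
    v,u=np.mgrid[0:384,0:512]
    d=rays(s,np.c_[u.ravel(),v.ravel()])
    z=s['range_z'].ravel()
    P=(d*z[:,None])@s['R'].T+s['o']; P[z==0]=np.nan
    return P.reshape(384,512,3)
def proj(s,P):
    Pc=(np.asarray(P).reshape(-1,3)-s['o'])@s['R']
    return cv2.projectPoints(Pc,np.zeros(3),np.zeros(3),s['K'],s['D'])[0].reshape(-1,2)
E
python3 - <<'E'
from h import *
for n in ['scene','side','wrist']:
    s=snap(n,n+'0.png'); print(n,s['o'],s['R'].round(3).tolist(),s['fx'],s['k1'])
    np.savez('pics/%s0.npz'%n,**{k:s[k] for k in ['img','range_z','o','R','K','D']})
st=manip.sense();print(st)
E
```

```text
pics
scene [ 1.17989358 -0.45228458  0.79828921] [[0.603, 0.539, -0.588], [0.798, -0.421, 0.432], [-0.015, -0.729, -0.684]] 384.6974913591714 -0.06470846204154233
side [ 0.0850081  -1.00395621  0.73477847] [[0.895, -0.227, 0.384], [-0.446, -0.44, 0.779], [-0.008, -0.868, -0.496]] 471.6153784876624 -0.19772240570996166
wrist [0.17838283 0.60336743 0.37342648] [[0.4, 0.874, 0.275], [0.917, -0.381, -0.121], [-0.001, 0.301, -0.954]] 334.5443697800583 -0.03423807320939878
{'t': 0.15, 'q': array([ 9.82506124e-01,  5.28276500e-01,  1.43360989e+00, -1.56408361e-05,
        1.18141393e+00, -1.78504985e-01]), 'qd': array([ 0.00035705, -0.00243967, -0.00358878,  0.00030622, -0.00128884,
       -0.00117346]), 'tau': array([ 1.27126044e-03, -4.42745197e+01, -1.78275186e+01, -2.05011106e-04,
        5.57241146e-03, -2.04122210e-05]), 'tcp_pos': array([0.24869847, 0.57283008, 0.25554311]), 'tool_rot': array([ 0.14330543,  0.6925374 , -0.14442909,  0.69209519]), 'force': array([ 0.60254148, -0.59346002, -0.52374675]), 'ft_torque': array([-0.02038779, -0.0185269 ,  0.03559625]), 'finger_gap': 0.9982833836753081}
```

View pics/scene0.png

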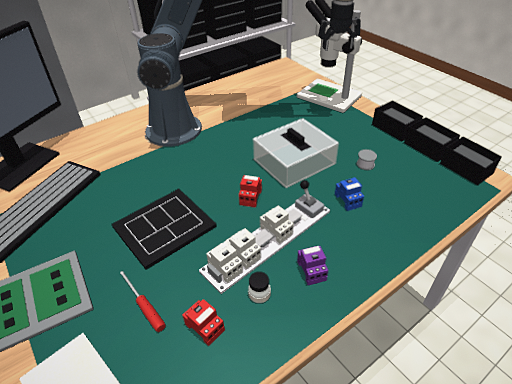

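View pics/side0.png

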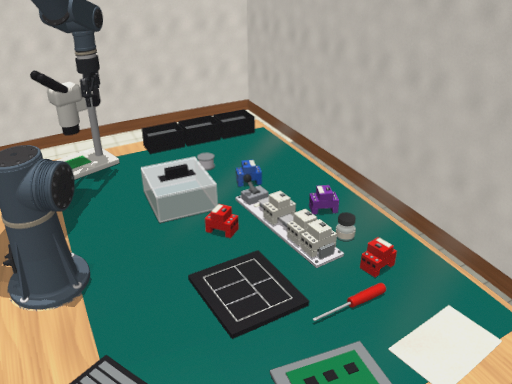

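View pics/wrist0.png

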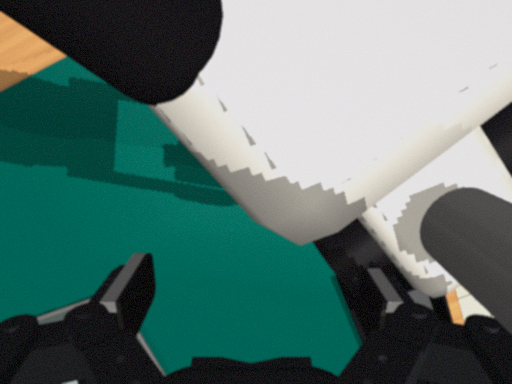

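Scene view: slab at about (163,226), cover (296,150), three grey modules on the rail at (226,258), (245,245), (277,223), lever at (306,190), and red, purple and blue look-alikes around them. The microscope stands close to the gripper in the wrist view. Next I'll measure.

```bash
cat > m.py <<'E'
from h import *
def quad(mask):
    cs,_=cv2.findContours(mask.astype(np.uint8),cv2.RETR_EXTERNAL,cv2.CHAIN_APPROX_NONE)
    return max(cs,key=cv2.contourArea)
for n in ['scene','side']:
    s=dict(np.load('pics/%s0.npz'%n)); P=cloud(s); img=s['img'].astype(int)
    np.save('pics/%s_P.npy'%n,P)
    X,Y,Z=P[...,0],P[...,1],P[...,2]
    # slab: dark pixels + white lines at z~15mm
    box=(X>0.25)&(X<0.75)&(Y>-0.45)&(Y<-0.02)&(Z>0.008)&(Z<0.022)&(abs(img[...,1]-img[...,0])<25)
    # white lines
    m=box&(img.max(-1)<60)|box&(img.min(-1)>90)
    m=cv2.morphologyEx(m.astype(np.uint8),cv2.MORPH_CLOSE,np.ones((5,5)))
    c=quad(m); p=onplane(s,c.reshape(-1,2),0.015)[:,:2].astype(np.float32)
    r=cv2.minAreaRect(p*1000); print(n,'slab',r)
    # cover
    for name,(x0,x1,y0,y1,z0,z1) in dict(covertop=(0.2,0.8,0.0,0.5,0.075,0.093),grip=(0.2,0.8,0,0.5,0.1,0.125),modtop=(0.4,0.8,-0.3,0.3,0.074,0.09),tip=(0.4,0.8,-0.1,0.4,0.085,0.11)).items():
        b=(X>x0)&(X<x1)&(Y>y0)&(Y<y1)&(Z>z0)&(Z<z1)
        if name=='tip': b&=img.max(-1)<70
        k,l,st,ce=cv2.connectedComponentsWithStats(b.astype(np.uint8))
        for i in range(1,k):
            if st[i,4]<12: continue
            q=P[l==i]; print(n,name,st[i,4],ce[i].round(1),q.mean(0).round(4),cv2.minAreaRect((q[:,:2]*1000).astype(np.float32)),img[l==i].mean(0).round())
E
python3 m.py
```

```text
scene slab ((430.24151611328125, -248.85214233398438), (201.57208251953125, 224.78778076171875), 3.8441808223724365)
scene covertop 2118 [295.1 143.3] [0.4341 0.2251 0.0828] ((425.5103454589844, 233.29005432128906), (212.80686950683594, 184.2020721435547), 86.98826599121094) [182. 187. 186.]
scene covertop 34 [304.5 185.9] [0.6096 0.1087 0.0875] ((608.8162841796875, 108.66240692138672), (25.040136337280273, 14.199524879455566), 45.24258041381836) [26. 30. 30.]
scene covertop 47 [283.  210.3] [0.6421 0.0055 0.0815] ((637.7721557617188, 5.392518997192383), (41.546424865722656, 12.009703636169434), 2.223727226257324) [218. 219. 211.]
scene grip 121 [295.8 134.9] [0.4302 0.2297 0.1095] ((425.91156005859375, 231.88609313964844), (19.723011016845703, 70.32164764404297), 86.0783462524414) [28. 27. 29.]
scene modtop 1215 [297.1 150.1] [0.4665 0.206  0.0829] ((459.9326477050781, 213.45562744140625), (173.95318603515625, 118.57518005371094), 89.42268371582031) [174. 181. 180.]
scene modtop 27 [304.3 186.4] [0.6096 0.1082 0.0856] ((608.8099365234375, 108.50047302246094), (25.043787002563477, 13
[... 2017 characters left out ...]
707885742) [37. 42. 45.]
side modtop 169 [278.6 196.6] [ 0.6362 -0.0206  0.0799] ((638.7952880859375, -17.848100662231445), (42.24504089355469, 51.62109375), 5.195218086242676) [191. 192. 181.]
side modtop 427 [312.  221.1] [ 0.6523 -0.1674  0.0798] ((654.2562866210938, -163.766357421875), (43.323280334472656, 114.7880630493164), 5.665303707122803) [193. 193. 183.]
side tip 143 [178.2 171.2] [0.4278 0.223  0.0974] ((429.41241455078125, 225.30670166015625), (17.95781898498535, 58.725303649902344), 84.72221374511719) [27. 26. 28.]
side tip 33 [246.7 177.2] [0.5984 0.1044 0.0912] ((599.4024047851562, 103.10989379882812), (12.890149116516113, 21.074277877807617), 81.50664520263672) [44. 48. 50.]
```

```bash
cat >> h.py <<'E'
def stat():
    s=manip.sense(); M=R(s['tool_rot']); y=M[:,1]
    print('t',round(s['t'],2),'tcp',(s['tcp_pos']*1000).round(1),'jawyaw',np.arctan2(y[1],y[0]).round(4),'down',M[:,0].round(3),'gap',round(s['finger_gap'],3),'F',s['force'].round(1),'q',s['q'].round(2))
    return s
E
python3 - <<'E'
from h import *
stat()
s=dict(np.load('pics/wrist0.npz')); P=cloud(s); img=s['img'].astype(int)
for u,v in [(300,230),(200,60),(300,100),(400,150),(450,220),(80,60),(380,300)]: print(u,v,P[v,u].round(3),img[v,u])
for n in ['scene','side']:
    P=np.load('pics/%s_P.npy'%n)
    b=(P[...,2]>0.06)&(P[...,0]>0.)&(P[...,1]>0.3)
    h=np.histogram2d(P[b][:,0],P[b][:,1],bins=[np.arange(0,.6,.05),np.arange(.3,1,.05)])[0].astype(int);print(h)
E
```

```text
t 0.15 tcp [248.7 572.8 255.5] jawyaw 1.161 down [-0.001 -0.001 -1.   ] gap 0.998 F [ 0.6 -0.6 -0.5] q [ 0.98  0.53  1.43 -0.    1.18 -0.18]
300 230 [0.21  0.601 0.306] [132 126 118]
200 60 [0.171 0.597 0.311] [22 13 21]
300 100 [0.184 0.611 0.311] [228 226 228]
400 150 [0.201 0.625 0.309] [228 227 218]
450 220 [0.236 0.642 0.283] [72 68 69]
80 60 [0.163 0.579 0.314] [10 12  2]
380 300 [0.257 0.616 0.279] [12 10 11]
[[  0   0   0   0   0   0   0   0   0   0   0   0   0]
 [  0   0   0   0   0  18  52   0   0   0   0   0   0]
 [  0   0   0   0   0 238 123   1   0   0   0   0   0]
 [  0   0   0   0   0 214 203   1   0   0   0   0   0]
 [  0   0   0   0 337  40 271  10   0   0   0   0   0]
 [  0   0   0   0 221 388 551 127   0   0   0   0   0]
 [ 23   0   0   0   0   0   0   0   0   0   0   0   0]
 [ 98   0   0   0   0   0   0   0   0   0   0   0   0]
 [ 98   0   0   0   0   0  28  21  10   0   0   0   0]
 [ 99   0   0   0   0   0  31   0  28   0   0   0   0]
 [ 71   0   0   0   0   0  36   0  28   0   0   0   0]]
[[  0   0   0   0   0   0   0   0   0   0   0   0   0]
 [  0   0   2   0   3  52  73   0   0   0   0   0   0]
 [  0  77 177  66   5 447 147   0   0   0   0   0   0]
 [  0 112 310   1  40 641 120   8   0   0   0   0   0]
 [  0   0 251 132 713 322 293   3   0   0   0   0   0]
 [  0   0   0 139 612 141 285   2   0   0   0   0   0]
 [ 35   0   0   0  37  39   0   0   0   0   0   0   0]
 [ 85   0   0   0   0   0   0   0   0   0   0   0   0]
 [ 80   0   0   0   0   0  17  12  10   0   0   0   0]
 [ 72   0   0   0   0   0  28   3  22   0   0   0   0]
 [ 22   0   0   0   0   0  25   1  24   0   0   0   0]]
```

```bash
python3 -m crank '[1,40,-35,0,0, 1,80,-75,0,0, 1,120,-120,10,-0.15, 1,160,-165,30,-0.3, 1,200,-210,40,-0.45, 1,240,-260,50,-0.6, 1,275,-310,60,-0.75, 1,310,-360,70,-0.9, 1,345,-415,75,-1.06, 1,371,-465,75,-1.06]'; python3 - <<'E'
from h import *
stat(); s=snap('wrist','w1.png')
np.savez('pics/w1.npz',**{k:s[k] for k in ['img','range_z','o','R','K','D']})
E
```

```text
t: 1.4
tcp_pos: [0.6211, 0.1064, 0.3315]
tool_rot: [0.475, 0.524, -0.474, 0.525]
force: [0.2, 0.3, 0.8]
finger_gap: 0.996
t 1.4 tcp [621.1 106.4 331.5] jawyaw 0.1 down [ 0.001  0.    -1.   ] gap 0.996 F [0.2 0.3 0.8] q [-0.01  0.46  1.33  0.    1.35 -0.11]
```

View pics/w1.png

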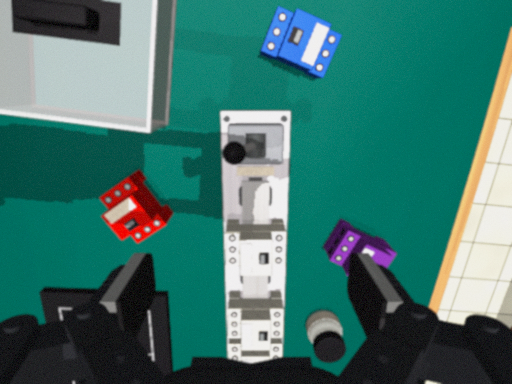

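Wrist view: lever ball at (234,153), rail plate corners at (221,111) and (291,111), modules at about (258,258) and (257,330).

```bash
cat > rail.py <<'E'
from h import *
import sys
s=dict(np.load('pics/%s.npz'%sys.argv[1])); P=cloud(s); img=s['img'].astype(int)
def pr(n,uv,z): print(n,(onplane(s,uv,z)*1000).round(1)[:, :2].tolist())
X,Y,Z=P[...,0],P[...,1],P[...,2]
b=(img.max(-1)<60)&(X>.58)&(X<.68)&(Y>.06)&(Y<.15)&(Z>.07)
k,l,st,ce=cv2.connectedComponentsWithStats(b.astype(np.uint8)); i=1+np.argmax(st[1:,4]); print('ball',ce[i],st[i]); pr('ball',[ce[i]],.09)
b=(Z>0.006)&(Z<.014)&(img.min(-1)>110)&(X>.5)&(X<.75)&(Y<.2)&(Y>-.2)
p=onplane(s,np.argwhere(b)[:,::-1],.010)[:,:2]*1000
for y0 in range(-140,150,20):
    q=p[(p[:,1]>y0)&(p[:,1]<y0+10)]
    if len(q)>5: print(y0+5,np.percentile(q[:,0],[1,99]).round(1))
print('ymax',np.percentile(p[:,1],99.5))
b=(Z>0.077)&(Z<.088)&(img.min(-1)>100)&(X>.58)&(X<.7)
k,l,st,ce=cv2.connectedComponentsWithStats(b.astype(np.uint8))
for i in range(1,k):
    if st[i,4]>150:
        q=onplane(s,np.argwhere(l==i)[:,::-1],.082)[:,:2]*1000; r=cv2.minAreaRect(q.astype(np.float32)); print(st[i],r)
E
python3 rail.py w1
```

```text
ball [304.64645251 349.36391805] [   83   253   380   131 15814]
ball [[718.2, -141.3]]
-135 [608.2 695.8]
-115 [605.3 693.3]
-95 [602.4 692.1]
-75 [600.8 689.5]
-55 [597.7 599.8]
-35 [596.2 686.1]
-15 [593.4 595.4]
5 [592. 682.]
25 [590.7 679.2]
45 [587.8 677.1]
65 [586.5 675.2]
85 [585.  672.8]
105 [581.9 671.9]
125 [508.9 669.2]
145 [509.9 667.3]
ymax 182.04650572696337
[ 239  238   33   38 1198] ((638.743408203125, -14.205331802368164), (39.95529556274414, 50.82398223876953), 5.5711259841918945)
[240 318  31  33 926] ((650.4722900390625, -129.83633422851562), (40.098541259765625, 52.54794692993164), 5.530361175537109)
[242 354  28   9 195] ((655.22705078125, -169.6713409423828), (37.27958679199219, 13.950591087341309), 5.5645551681518555)
```

```bash
python3 -m crank '[0,-40,6,-40,0, 0,-66,6,-95,0, 0,-66,6,-150,0, 0,-66,6,-200,0, 0,-66,6,-240,0, 0,-66,6,-240,0]' 60; python3 - <<'E'
from h import *
stat(); s=snap('wrist','w2.png'); snap('side','s2.png')
E
```

```text
t: 2.2
tcp_pos: [0.5513, 0.1143, 0.0883]
tool_rot: [0.472, 0.527, -0.476, 0.522]
force: [0.3, 0.6, 1.1]
finger_gap: -0.001
t 2.2 tcp [551.3 114.3  88.3] jawyaw 0.1011 down [-0.008 -0.    -1.   ] gap -0.001 F [0.3 0.6 1.1] q [ 0.01  0.69  1.71 -0.    0.75 -0.09]
```

View pics/w2.png

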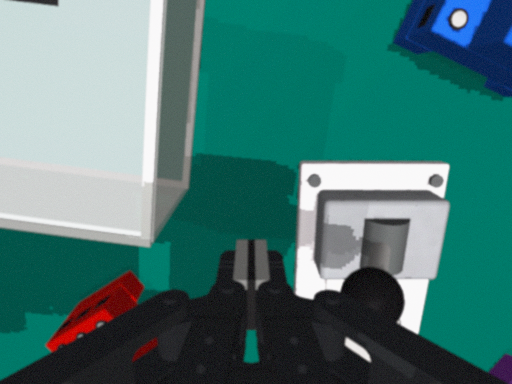

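```bash
python3 - <<'E'
from h import *
s=dict(np.load('pics/w1.npz')); print(onplane(s,[[234,153]],.088)*1000)
s=snap('wrist'); print(onplane(s,[[372,297]],.088)*1000, proj(s,[[.5513,.1143,.063]]))
E
```

```text
[[602.45790999 112.84727685  88.        ]]
[[606.90219305 111.21365776  88.        ]] [[244.13989259 251.85934331]]
```

```bash
python3 -m crank '[0,15,-1,2,0, 0,25,0,2,0, 0,35,1,2,0, 0,45,2,2,0, 0,55,3,2,0, 0,63,3,2,0, 0,70,4,2,0, 0,74,4,2,0]'; python3 - <<'E'
from h import *
stat(); s=snap('wrist','w3.png')
E
```

```text
t: 3.35
tcp_pos: [0.628, 0.1183, 0.0928]
tool_rot: [0.474, 0.525, -0.474, 0.524]
force: [-1.8, 0.1, -1.2]
finger_gap: -0.0
t 3.35 tcp [628.  118.3  92.8] jawyaw 0.101 down [-0.001 -0.    -1.   ] gap -0.0 F [-1.8  0.1 -1.2] q [ 0.01  0.75  1.51 -0.    0.88 -0.09]
```

View pics/w3.png

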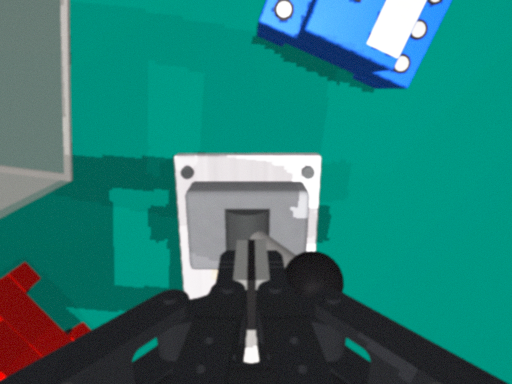

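Lever now leans away, ball at (314,279). I'll push on until it reaches its stop.

```bash
python3 -m crank '[0,3,0,0,0, 0,5,0,0,0, 0,7,0,0,0]'; python3 - <<'E'
from h import *
stat(); s=snap('wrist','w4.png')
E
```

```text
t: 3.78
tcp_pos: [0.6287, 0.1183, 0.0926]
tool_rot: [0.47, 0.529, -0.478, 0.521]
force: [-13.1, -0.8, 8.7]
finger_gap: -0.003
t 3.77 tcp [628.7 118.3  92.6] jawyaw 0.1015 down [-0.015 -0.    -1.   ] gap -0.003 F [-13.1  -0.8   8.7] q [ 0.01  0.76  1.5  -0.    0.9  -0.09]
```

View pics/w4.png

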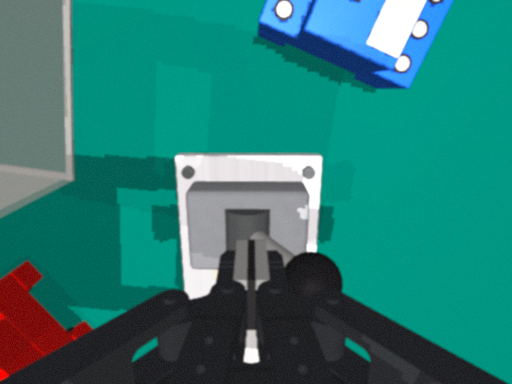

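Stop reached (13 N). Back off and go look at the slab from above.

```bash
python3 -m crank '[0,-15,0,0,0, 0,-25,-3,50,0, 0,-35,-10,110,0, 0.5,-60,-45,150,0, 1,-90,-90,180,0, 1,-120,-140,210,0, 1,-150,-190,230,0, 1,-180,-245,237,0, 1,-205,-298,237,0, 1,-205,-298,237,0]'; python3 - <<'E'
from h import *
stat(); s=snap('wrist','w5.png')
np.savez('pics/w5.npz',**{k:s[k] for k in ['img','range_z','o','R','K','D']})
snap('scene','sc5.png')
E
```

```text
t: 5.08
tcp_pos: [0.4292, -0.184, 0.3313]
tool_rot: [0.476, 0.521, -0.476, 0.524]
force: [-0.4, 0.7, -0.0]
finger_gap: 1.002
t 5.08 tcp [ 429.2 -184.   331.3] jawyaw 0.0936 down [ 0.003 -0.003 -1.   ] gap 1.002 F [-0.4  0.7 -0. ] q [-0.64  0.22  1.72 -0.    1.2  -0.74]
```

View pics/w5.png

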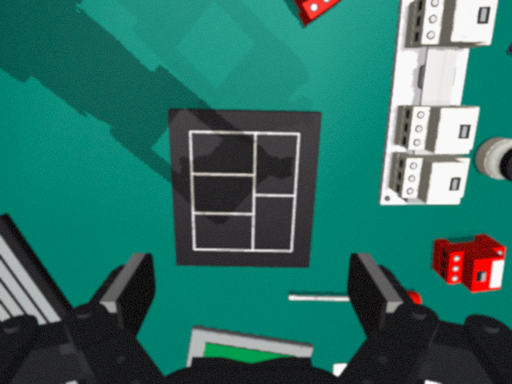

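View pics/sc5.png

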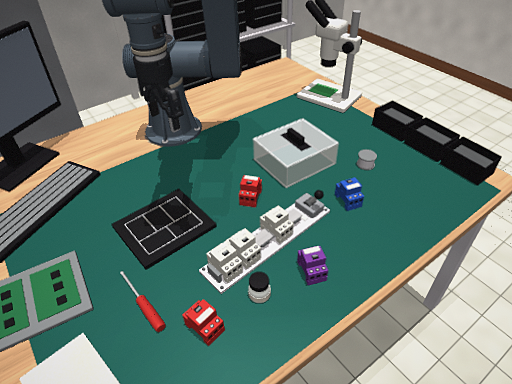

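Lever is off (ball over at (319,194) in the scene view). The wrist view shows the slab's white layer spanning (190,131) to (299,251), with the two-end column to the right (+x).

```bash
cat > slab.py <<'E'
from h import *
import sys
s=dict(np.load('pics/%s.npz'%sys.argv[1])); img=s['img'].astype(int)
P=cloud(s);X,Y,Z=P[...,0],P[...,1],P[...,2]
b=(X>.3)&(X<.56)&(Y>-.4)&(Y<-.1)&(Z<.03)&(img.max(-1)<95)&(abs(img[...,1]-img[...,0])<20)
w=(X>.3)&(X<.56)&(Y>-.4)&(Y<-.1)&(Z<.03)&(img.min(-1)>100)
for n,m in (('white',w),('slab',b|w)):
    k,l,st,ce=cv2.connectedComponentsWithStats(m.astype(np.uint8)); i=1+np.argmax(st[1:,4])
    q=onplane(s,np.argwhere(l==i)[:,::-1],.015)[:,:2]*1000
    print(n,st[i],cv2.minAreaRect(q.astype(np.float32)))
E
python3 slab.py w5
```

```text
white [ 188  130  113  123 2646] ((425.82012939453125, -248.37599182128906), (145.8653106689453, 173.53981018066406), 4.0738372802734375)
slab [  169   109   152   158 21739] ((425.4586181640625, -247.20980834960938), (193.2646026611328, 222.14794921875), 3.9646811485290527)
```

```bash
cat > mods.py <<'E'
from h import *
import sys
def mods(s,x=(.3,.75),y=(-.4,.15),z=(.074,.09)):
    P=cloud(s); img=s['img'].astype(int); X,Y,Z=P[...,0],P[...,1],P[...,2]
    b=(Z>z[0])&(Z<z[1])&(X>x[0])&(X<x[1])&(Y>y[0])&(Y<y[1])&(img.max(-1)-img.min(-1)<60)
    k,l,st,ce=cv2.connectedComponentsWithStats(b.astype(np.uint8)); out=[]
    for i in range(1,k):
        if st[i,4]<150: continue
        zz=np.median(Z[l==i])
        q=onplane(s,np.argwhere(l==i)[:,::-1],zz)[:,:2]*1000; r=cv2.minAreaRect(q.astype(np.float32))
        print('mod',np.round(r[0],1),np.round(r[1],1),round(r[2],2),'z',round(zz*1000,1),'bbox',st[i,:4])
if __name__=='__main__':
    mods(dict(np.load('pics/%s.npz'%sys.argv[1])))
E
python3 mods.py w5; python3 mods.py w1
```

```text
mod [637.5 -22.3] [45.5 39.2] 6.78 z 82.6 bbox [447   0  48  43]
mod [ 648.9 -131.7] [44.8 50.5] 5.2 z 82.3 bbox [431 107  45  47]
mod [ 654.9 -191.1] [44.9 50.6] 5.46 z 82.2 bbox [423 161  43  43]
mod [429.  138.2] [ 23.8 167.2] 89.96 z 84.4 bbox [  0  96 154  36]
mod [638.6 -12.8] [39.9 53.4] 5.57 z 82.2 bbox [239 236  33  40]
mod [ 650.3 -128.3] [40.1 55.7] 5.53 z 82.0 bbox [240 316  31  35]
mod [ 655.1 -168.6] [37.4 17.4] 5.56 z 81.3 bbox [242 352  28  11]
```

```bash
python3 -m crank '[1,45,35,-10,0, 1,90,75,-30,0, 1,135,110,-70,0, 1,175,140,-110,0, 1,208,168,-150,0, 1,208,168,-171,0, 1,208,168,-171,0]' 100; python3 - <<'E'
from h import *
stat(); s=snap('wrist','w6.png')
np.savez('pics/w6.npz',**{k:s[k] for k in ['img','range_z','o','R','K','D']})
from mods import mods
mods(s)
E
```

```text
t: 6.05
tcp_pos: [0.6368, -0.0084, 0.1565]
tool_rot: [0.472, 0.527, -0.474, 0.524]
force: [0.1, 0.5, 0.7]
finger_gap: 0.998
t 6.05 tcp [636.8  -8.4 156.5] jawyaw 0.1052 down [-0.005  0.001 -1.   ] gap 0.998 F [0.1 0.5 0.7] q [-0.19  0.66  1.48  0.    1.   -0.29]
mod [655.5 109. ] [23.6  8.8] 6.26 z 88.0 bbox [289   0  48  20]
mod [639.1 -13.9] [39.8 51.3] 5.84 z 82.3 bbox [222 187  66  77]
mod [ 649.3 -109.9] [38.9 20.6] 6.21 z 81.8 bbox [227 339  55  24]
```

View pics/w6.png

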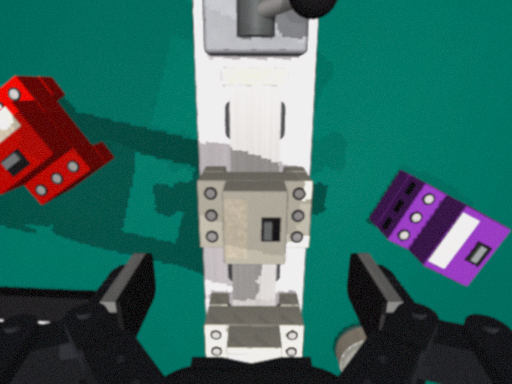

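```bash
python3 -m crank '[1,2,-4,-40,-0.005, 1,2,-4,-65,-0.005, 1,2,-4,-74,-0.005, 1,2,-4,-74,-0.005]' 100; python3 - <<'E'
from h import *
stat(); s=snap('wrist','w7.png')
E
```

```text
t: 6.6
tcp_pos: [0.6404, -0.0158, 0.0863]
tool_rot: [0.476, 0.523, -0.475, 0.524]
force: [0.3, 0.2, 0.1]
finger_gap: 0.999
t 6.6 tcp [640.4 -15.8  86.3] jawyaw 0.0959 down [ 0.001 -0.    -1.   ] gap 0.999 F [0.3 0.2 0.1] q [-0.2   0.76  1.51  0.    0.86 -0.29]
```

View pics/w7.png

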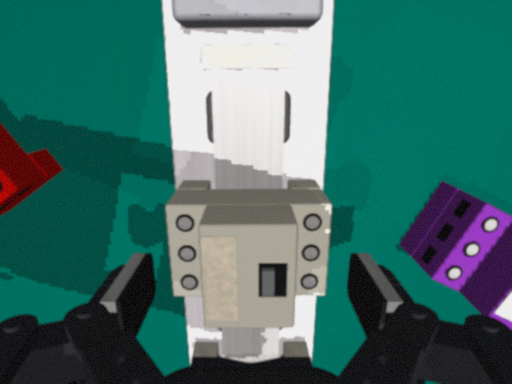

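```bash
python3 -m crank '[0,-1,1,-1,0, 0,-1,1,-1,0, 0,-1,1,-1,0, 0,-1,1,-1,0]' 100; python3 - <<'E'
from h import *
stat()
E
```

```text
t: 7.15
tcp_pos: [0.6395, -0.0148, 0.0855]
tool_rot: [0.476, 0.523, -0.475, 0.524]
force: [-1.8, 0.3, 5.7]
finger_gap: 0.439
t 7.15 tcp [639.5 -14.8  85.5] jawyaw 0.0961 down [ 0.001 -0.    -1.   ] gap 0.439 F [-1.8  0.3  5.7] q [-0.2   0.76  1.52 -0.    0.86 -0.29]
```

```bash
python3 -m crank '[0,0,0,4,0, 0,0,0,8,0, 0,0,0,13,0, 0,0,0,22,0, 0,0,0,35,0, 0,0,0,60,0, 0,0,0,100,0]'; python3 - <<'E'
from h import *
stat(); s=snap('wrist','w8.png')
E
```

```text
t: 8.02
tcp_pos: [0.6377, -0.0146, 0.1849]
tool_rot: [0.475, 0.524, -0.476, 0.522]
force: [0.3, -0.4, -2.1]
finger_gap: 0.439
t 8.03 tcp [637.7 -14.6 184.9] jawyaw 0.096 down [-0.003  0.001 -1.   ] gap 0.439 F [ 0.3 -0.4 -2.1] q [-0.2   0.63  1.46 -0.    1.06 -0.29]
```

View pics/w8.png

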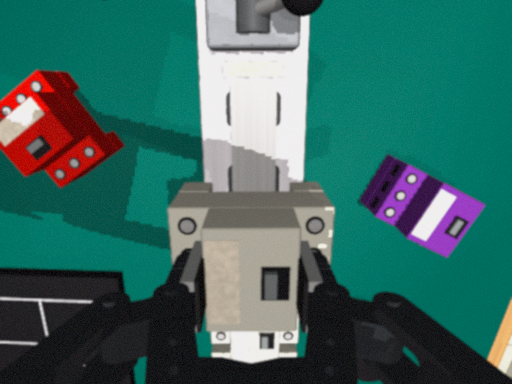

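```bash
python3 -m crank '[0,-30,-35,0,0, 0,-65,-78,0,-0.01, 0,-100,-121,0,-0.02, 0,-135,-165,0,-0.026, 0,-170,-209,0,-0.026, 0,-205,-252,0,-0.026, 0,-230,-283,-10,-0.026, 0,-237,-292,-40,-0.026, 0,-237,-292,-65,-0.026, 0,-237,-292,-65,-0.026]'; python3 - <<'E'
from h import *
stat(); s=snap('wrist','w9.png')
np.savez('pics/w9.npz',**{k:s[k] for k in ['img','range_z','o','R','K','D']})
E
```

```text
t: 9.32
tcp_pos: [0.4011, -0.3062, 0.1188]
tool_rot: [0.483, 0.518, -0.482, 0.516]
force: [0.0, 0.6, -1.3]
finger_gap: 0.441
t 9.32 tcp [ 401.1 -306.2  118.8] jawyaw 0.0693 down [-0.002  0.002 -1.   ] gap 0.441 F [ 0.   0.6 -1.3] q [-0.87  0.59  1.85 -0.    0.71 -0.94]
```

View pics/w9.png

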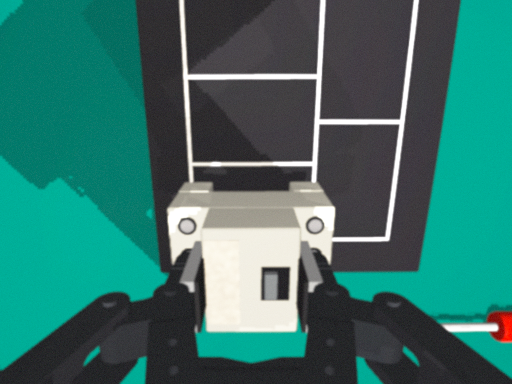

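```bash
python3 - <<'E'
from h import *
s=dict(np.load('pics/w9.npz'))
print((onplane(s,[[191,163],[314,163],[187,77],[319,76],[390,239],[403,122],[317,121]],.015)*1000).round(1)[:,:2].tolist())
c=np.array([426,-248.5]);a=.07;U=np.array([[np.cos(a),-np.sin(a)],[np.sin(a),np.cos(a)]])
for p in [(-70,-28),(14,-28),(-70,28),(14,28),(70,-84),(70,0),(14,0)]: print((c+U@p).round(1))
E
```

```text
[[358.7, -280.9], [441.8, -275.2], [355.3, -225.6], [438.2, -219.4], [504.5, -327.6], [497.0, -243.8], [440.4, -247.3]]
[ 358.1 -281.3]
[ 441.9 -275.5]
[ 354.2 -225.5]
[ 438.  -219.6]
[ 501.7 -327.4]
[ 495.8 -243.6]
[ 440.  -247.5]
```

Slab model is confirmed to about 1 mm. Lower and release.

```bash
python3 -m crank '[0,0,0,-20,0, 0,0,0,-30,0, 0,0,0,-33,0, 0,0,0,-33,0, 1,0,0,-33,0, 1,0,0,-33,0, 1,0,0,-33,0, 1,0,0,10,0, 1,0,10,50,0, 1,30,60,70,0]'; python3 - <<'E'
from h import *
stat(); s=snap('wrist','w10.png')
np.savez('pics/w10.npz',**{k:s[k] for k in ['img','range_z','o','R','K','D']})
from mods import mods
mods(s)
mods(s,z=(.07,.09))
E
```

```text
t: 10.62
tcp_pos: [0.4327, -0.2495, 0.1916]
tool_rot: [0.484, 0.514, -0.484, 0.518]
force: [1.6, 1.2, -0.3]
finger_gap: 1.002
t 10.62 tcp [ 432.7 -249.5  191.6] jawyaw 0.0642 down [ 0.004 -0.004 -1.   ] gap 1.002 F [ 1.6  1.2 -0.3] q [-0.75  0.46  1.81 -0.    0.87 -0.81]
mod [ 402.6 -305.2] [39.7 54.3] 4.32 z 83.3 bbox [179 233  55  64]
mod [ 402.7 -304.3] [40. 56.] 4.32 z 83.2 bbox [179 231  55  66]
```

View pics/w10.png

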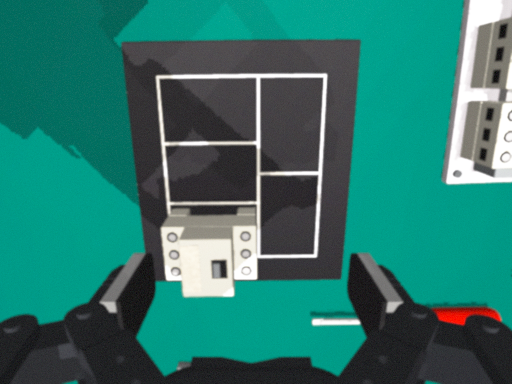

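Module 1 stands in place_1. Next is station 2.

```bash
python3 -m crank '[1,45,24,0,0.01, 1,95,51,0,0.027, 1,145,77,0,0.027, 1,190,101,-15,0.027, 1,217,115,-32,0.027, 1,217,115,-32,0.027, 1,217,115,-32,0.027]'; python3 - <<'E'
from h import *
stat(); s=snap('wrist','w11.png')
from mods import mods
mods(s,z=(.079,.086))
E
```

```text
t: 11.55
tcp_pos: [0.648, -0.1319, 0.1571]
tool_rot: [0.475, 0.524, -0.475, 0.523]
force: [0.2, -0.9, 0.8]
finger_gap: 1.0
t 11.55 tcp [ 648.  -131.9  157.1] jawyaw 0.0972 down [-0.002  0.    -1.   ] gap 1.0 F [ 0.2 -0.9  0.8] q [-0.37  0.69  1.42 -0.    1.03 -0.47]
mod [ 651.2 -130.9] [39.7 50.4] 5.69 z 82.4 bbox [223 177  67  77]
mod [ 657.  -189.8] [39.8 50.5] 5.5 z 82.4 bbox [226 265  61  65]
```

View pics/w11.png

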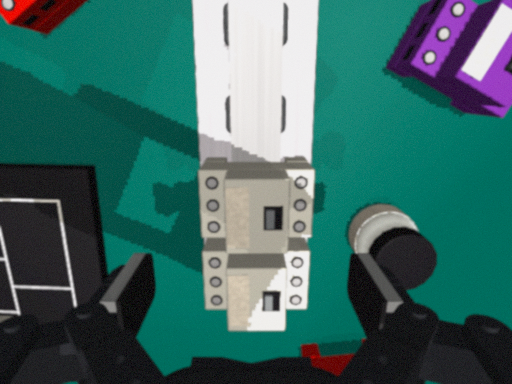

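```bash
python3 -m crank '[1,1.5,0.5,-40,0, 1,1.5,0.5,-65,0, 1,1.5,0.5,-74,0, 1,1.5,0.5,-74,0, 0,1.5,0.5,-74,0, 0,1.5,0.5,-74,0, 0,1.5,0.5,-74,0, 0,1.5,0.5,-74,0]' 100; python3 - <<'E'
from h import *
stat()
E
```

```text
t: 12.6
tcp_pos: [0.6512, -0.1315, 0.0848]
tool_rot: [0.475, 0.523, -0.475, 0.524]
force: [-0.4, 1.1, 6.2]
finger_gap: 0.452
t 12.6 tcp [ 651.2 -131.5   84.8] jawyaw 0.0972 down [ 0.002 -0.001 -1.   ] gap 0.452 F [-0.4  1.1  6.2] q [-0.37  0.79  1.45 -0.    0.9  -0.46]
```

```bash
python3 -m crank '[0,0,0,4,0, 0,0,0,8,0, 0,0,0,13,0, 0,0,0,22,0, 0,0,0,35,0, 0,0,0,60,0, 0,0,0,100,0, 0,-30,-14,105,0]'; python3 - <<'E'
from h import *
stat(); s=snap('wrist','w12.png')
E
```

```text
t: 13.6
tcp_pos: [0.624, -0.1458, 0.1935]
tool_rot: [0.476, 0.52, -0.473, 0.528]
force: [1.0, -0.5, -2.5]
finger_gap: 0.447
t 13.6 tcp [ 624.  -145.8  193.5] jawyaw 0.0993 down [ 0.01  -0.004 -1.   ] gap 0.447 F [ 1.  -0.5 -2.5] q [-0.4   0.62  1.46  0.    1.06 -0.5 ]
```

View pics/w12.png

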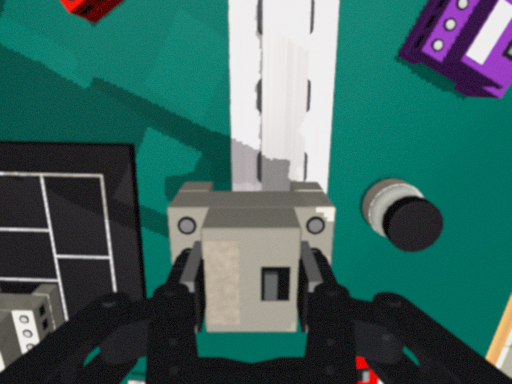

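Held the same way as before. Carry it to place_2.

```bash
python3 -m crank '[0,-45,-21,0,-0.01, 0,-95,-45,0,-0.02, 0,-145,-69,0,-0.027, 0,-190,-90,0,-0.027, 0,-215,-102,-15,-0.027, 0,-222,-105,-50,-0.027, 0,-222,-105,-72,-0.027, 0,-222,-105,-72,-0.027]'; python3 - <<'E'
from h import *
stat(); s=snap('wrist','w13.png')
np.savez('pics/w13.npz',**{k:s[k] for k in ['img','range_z','o','R','K','D']})
E
```

```text
t: 14.65
tcp_pos: [0.3977, -0.2499, 0.116]
tool_rot: [0.482, 0.518, -0.482, 0.516]
force: [0.2, -0.5, -2.7]
finger_gap: 0.449
t 14.65 tcp [ 397.7 -249.9  116. ] jawyaw 0.0695 down [-0.002  0.002 -1.   ] gap 0.449 F [ 0.2 -0.5 -2.7] q [-0.8   0.57  1.94 -0.    0.64 -0.87]
```

View pics/w13.png

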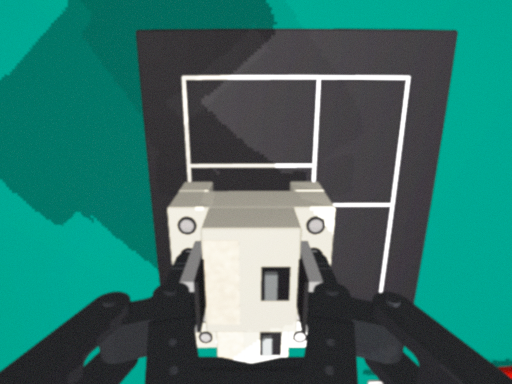

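```bash
python3 -m crank '[0,0,0,-18,0, 0,0,0,-28,0, 0,0,0,-32,0, 0,0,0,-32,0, 1,0,0,-32,0, 1,0,0,-32,0, 1,0,0,-32,0, 1,0,0,10,0, 1,0,10,50,0, 1,40,50,70,0]'; python3 - <<'E'
from h import *
stat(); s=snap('wrist','w14.png')
from mods import mods
mods(s,z=(.08,.088))
E
```

```text
t: 15.95
tcp_pos: [0.4383, -0.202, 0.1881]
tool_rot: [0.484, 0.515, -0.484, 0.517]
force: [2.1, -1.0, -0.8]
finger_gap: 0.998
t 15.95 tcp [ 438.3 -202.   188.1] jawyaw 0.0643 down [ 0.002 -0.002 -1.   ] gap 0.998 F [ 2.1 -1.  -0.8] q [-0.66  0.44  1.85 -0.    0.84 -0.73]
mod [ 399.5 -249.6] [39.5 51.2] 4.21 z 83.4 bbox [166 227  57  62]
mod [ 402.9 -306.2] [40.4 51.3] 4.0 z 83.3 bbox [171 294  54  54]
```

View pics/w14.png

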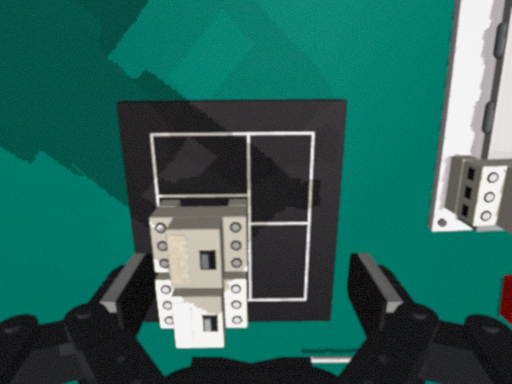

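```bash
python3 -m crank '[1,50,2,0,0.01, 1,105,5,0,0.027, 1,160,8,0,0.027, 1,200,10,-10,0.027, 1,217,10,-28,0.027, 1,217,10,-28,0.027, 1,217,10,-28,0.027]'; python3 - <<'E'
from h import *
stat(); s=snap('wrist','w15.png')
from mods import mods
mods(s,z=(.079,.086))
E
```

```text
t: 16.88
tcp_pos: [0.6544, -0.1902, 0.1581]
tool_rot: [0.475, 0.524, -0.475, 0.523]
force: [-0.5, 1.5, -0.7]
finger_gap: 0.999
t 16.88 tcp [ 654.4 -190.2  158.1] jawyaw 0.0969 down [-0.002  0.001 -1.   ] gap 0.999 F [-0.5  1.5 -0.7] q [-0.45  0.71  1.36 -0.    1.07 -0.54]
mod [ 657.1 -190.7] [39.8 50.1] 5.72 z 82.4 bbox [222 179  66  76]
```

View pics/w15.png

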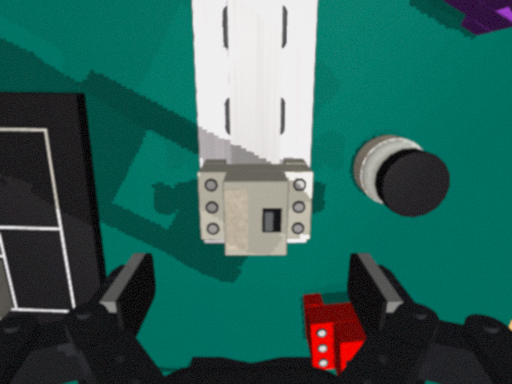

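```bash
python3 -m crank '[1,1,0,-40,0, 1,1,0,-65,0, 1,1,0,-75,0, 1,1,0,-75,0, 0,1,0,-75,0, 0,1,0,-75,0, 0,1,0,-75,0, 0,1,0,-75,0]' 100; python3 - <<'E'
from h import *
stat()
E
```

```text
t: 17.92
tcp_pos: [0.6573, -0.1906, 0.0848]
tool_rot: [0.475, 0.523, -0.475, 0.525]
force: [-0.1, 0.8, 6.1]
finger_gap: 0.442
t 17.93 tcp [ 657.3 -190.6   84.8] jawyaw 0.0972 down [ 0.002 -0.001 -1.   ] gap 0.442 F [-0.1  0.8  6.1] q [-0.45  0.81  1.39 -0.    0.94 -0.54]
```

```bash
python3 -m crank '[0,0,0,4,0, 0,0,0,8,0, 0,0,0,13,0, 0,0,0,22,0, 0,0,0,35,0, 0,0,0,60,0, 0,0,0,100,0, 0,-30,0,105,0]'; python3 - <<'E'
from h import *
stat(); s=snap('wrist','w16.png')
E
```

```text
t: 18.92
tcp_pos: [0.6299, -0.1917, 0.1937]
tool_rot: [0.476, 0.52, -0.474, 0.528]
force: [-0.5, -1.2, -2.6]
finger_gap: 0.45
t 18.93 tcp [ 629.9 -191.7  193.7] jawyaw 0.0981 down [ 0.01  -0.005 -1.   ] gap 0.45 F [-0.5 -1.2 -2.6] q [-0.46  0.64  1.41 -0.    1.08 -0.56]
```

View pics/w16.png

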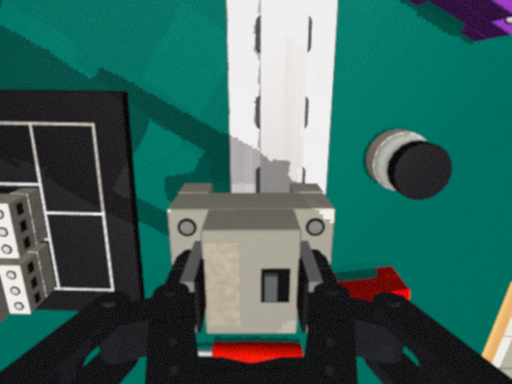

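```bash
python3 -m crank '[0,-50,-1,0,-0.01, 0,-105,-2,0,-0.02, 0,-160,-3,0,-0.027, 0,-205,-4,0,-0.027, 0,-227,-4,-20,-0.027, 0,-232,-4,-55,-0.027, 0,-232,-4,-72,-0.027, 0,-232,-4,-72,-0.027]'; python3 - <<'E'
from h import *
stat(); s=snap('wrist','w17.png')
E
```

```text
t: 19.98
tcp_pos: [0.3939, -0.1941, 0.1163]
tool_rot: [0.482, 0.518, -0.482, 0.516]
force: [0.4, 0.1, -3.5]
finger_gap: 0.444
t 19.98 tcp [ 393.9 -194.1  116.3] jawyaw 0.0697 down [-0.002  0.001 -1.   ] gap 0.444 F [ 0.4  0.1 -3.5] q [-0.71  0.54  2.01 -0.    0.59 -0.78]
```

View pics/w17.png

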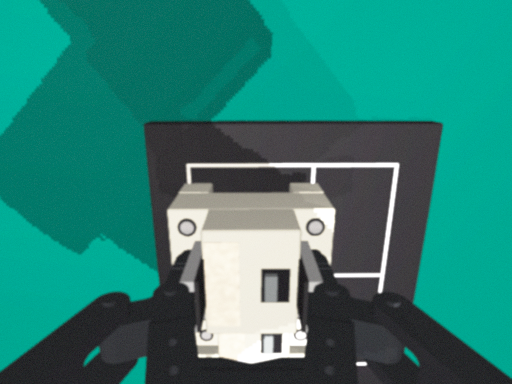

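```bash
python3 -m crank '[0,0,0,-18,0, 0,0,0,-28,0, 0,0,0,-32,0, 0,0,0,-32,0, 1,0,0,-32,0, 1,0,0,-32,0, 1,0,0,-32,0, 1,0,0,10,0, 1,0,10,60,0, 1,30,30,110,0]'; python3 -m crank '[1,0,0,50,0, 1,0,0,80,0, 1,0,0,80,0]'; python3 - <<'E'
from h import *
stat(); s=snap('wrist','w18.png')
from mods import mods
mods(s,z=(.08,.088))
s=snap('scene','sc18.png'); mods(s,z=(.078,.088))
E
```

```text
t: 21.28
tcp_pos: [0.423, -0.1638, 0.2273]
tool_rot: [0.483, 0.518, -0.483, 0.515]
force: [3.1, -1.8, -1.3]
finger_gap: 1.0
t: 21.65
tcp_pos: [0.4256, -0.1648, 0.3085]
tool_rot: [0.482, 0.515, -0.482, 0.519]
force: [-0.2, -0.4, -0.6]
finger_gap: 1.001
t 21.65 tcp [ 425.6 -164.8  308.5] jawyaw 0.0704 down [ 0.005 -0.003 -1.   ] gap 1.001 F [-0.2 -0.4 -0.6] q [-0.62  0.23  1.77 -0.    1.14 -0.69]
mod [ 394.8 -194.5] [40.2 49.3] 3.85 z 83.4 bbox [200 166  39  45]
mod [ 398.5 -249.5] [39.7 49.2] 3.86 z 83.3 bbox [202 215  37  41]
mod [ 402.2 -306.1] [38.7 51.4] 3.86 z 83.3 bbox [205 260  34  39]
mod [425.3 139. ] [ 28.5 182.6] 88.94 z 84.0 bbox [253 137  41  31]
mod [ 400.3 -223. ] [ 46.5 106.9] 4.28 z 83.6 bbox [142 184  40  26]
mod [ 405.7 -307.3] [44.8 50.6] 4.51 z 83.5 bbox [123 203  23  18]
```

View pics/w18.png

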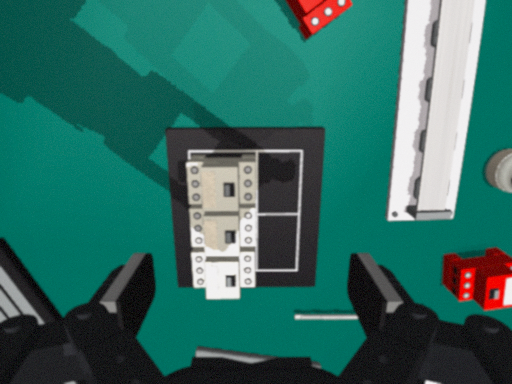

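View pics/sc18.png

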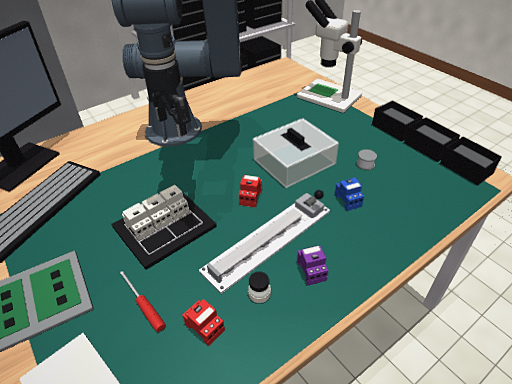

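All three modules are within about 2 mm of their outlines, upright (tops at 83 mm). Now the cover, jaws turned to close across the bar.

```bash
python3 -m crank '[1,0,40,0,0.17, 1,0,85,0,0.34, 1,0,130,0,0.51, 1,0,180,0,0.68, 1,0,230,0,0.85, 1,0,280,0,1.02, 1,0,325,0,1.19, 1,0,360,0,1.34, 1,0,395,0,1.45, 1,0,395,0,1.45]'; python3 - <<'E'
from h import *
stat(); s=snap('wrist','w19.png')
np.savez('pics/w19.npz',**{k:s[k] for k in ['img','range_z','o','R','K','D']})
E
```

```text
t: 23.0
tcp_pos: [0.4233, 0.2321, 0.3042]
tool_rot: [0.017, 0.708, -0.017, 0.705]
force: [-0.2, -0.5, -0.4]
finger_gap: 0.998
t 23.0 tcp [423.3 232.1 304.2] jawyaw 1.523 down [-0.004 -0.001 -1.   ] gap 0.998 F [-0.2 -0.5 -0.4] q [ 0.27  0.28  1.72  0.    1.15 -1.25]
```

View pics/w19.png

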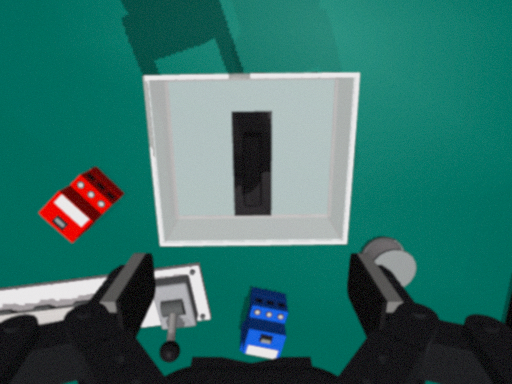

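```bash
cat > cov.py <<'E'
from h import *
import sys
s=dict(np.load('pics/%s.npz'%sys.argv[1])); P=cloud(s);X,Y,Z=P[...,0],P[...,1],P[...,2]
y0,y1=(float(v) for v in sys.argv[2:4]); dz=float(sys.argv[4]) if len(sys.argv)>4 else 0
b0=(X>.25)&(X<.6)&(Y>y0)&(Y<y1)
for n,a,c in (('top',.079+dz,.09+dz),('grip',.107+dz,.122+dz)):
    b=b0&(Z>a)&(Z<c); k,l,st,ce=cv2.connectedComponentsWithStats(b.astype(np.uint8)); i=1+np.argmax(st[1:,4])
    zz=np.median(Z[l==i]); q=onplane(s,np.argwhere(l==i)[:,::-1],zz)[:,:2]*1000
    print(n,st[i],round(zz*1000,1),np.percentile(Z[l==i]*1000,[5,95]).round(1),cv2.minAreaRect(q.astype(np.float32)))
E
python3 cov.py w19 0.05 0.4
```

```text
top [  143    73   217   173 33026] 84.4 [83.2 85.7] ((423.103271484375, 232.69412231445312), (208.7400360107422, 180.0208282470703), 87.82186126708984)
grip [ 242  134   20   72 1325] 114.1 [112.2 115.3] ((421.4261779785156, 232.26348876953125), (17.646791458129883, 69.18769073486328), 88.30973815917969)
```

```bash
python3 -m crank '[1,-1,1,-60,0.013, 1,-1,1,-120,0.013, 1,-1,1,-150,0.013, 1,-1,1,-155,0.013, 1,-1,1,-155,0.013]'; python3 - <<'E'
from h import *
stat(); s=snap('wrist','w20.png')
np.savez('pics/w20.npz',**{k:s[k] for k in ['img','range_z','o','R','K','D']})
E
python3 cov.py w20 0.05 0.4
```

```text
t: 23.68
tcp_pos: [0.4238, 0.2311, 0.1514]
tool_rot: [0.014, 0.707, -0.014, 0.707]
force: [-0.2, 0.4, 0.8]
finger_gap: 0.998
t 23.68 tcp [423.8 231.1 151.4] jawyaw 1.5316 down [-0. -0. -1.] gap 0.998 F [-0.2  0.4  0.8] q [ 0.27  0.51  1.88 -0.    0.75 -1.26]
top [   55    59   398   285 86783] 84.5 [83.4 85.5] ((423.1427307128906, 232.62628173828125), (208.99659729003906, 180.7193603515625), 87.92961883544922)
grip [ 236  172   37  127 4331] 114.2 [112.1 115.2] ((421.0267028808594, 232.37008666992188), (17.698043823242188, 70.35397338867188), 87.8656005859375)
```

View pics/w20.png

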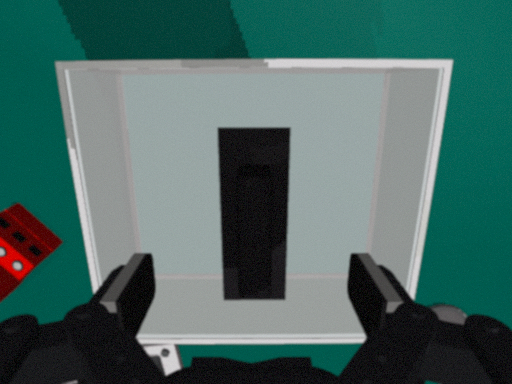

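```bash
python3 -m crank '[1,-2,1.4,-25,0.003, 1,-2,1.4,-40,0.003, 1,-2,1.4,-40,0.003, 0,-2,1.4,-40,0.003, 0,-2,1.4,-40,0.003, 0,-2,1.4,-40,0.003, 0,-2,1.4,-40,0.003, 0,-2,1.4,-40,0.003]' 100; python3 - <<'E'
from h import *
stat()
E
```

```text
t: 24.72
tcp_pos: [0.4216, 0.2331, 0.112]
tool_rot: [0.012, 0.707, -0.012, 0.707]
force: [-0.7, -0.8, 5.2]
finger_gap: 0.196
t 24.73 tcp [421.6 233.1 112. ] jawyaw 1.5363 down [ 0.001 -0.    -1.   ] gap 0.196 F [-0.7 -0.8  5.2] q [ 0.27  0.58  1.91 -0.    0.65 -1.26]
```

```bash
python3 -m crank '[0,0,0,8,0, 0,0,0,25,0, 0,0,0,55,0, 0,0,0,90,0, 0,0,0,120,0, 0,0,0,135,0, 0,0,0,135,0]'; python3 - <<'E'
from h import *
stat(); s=snap('scene','sc21.png'); s=snap('wrist','w21.png')
np.savez('pics/w21.npz',**{k:s[k] for k in ['img','range_z','o','R','K','D']})
E
python3 cov.py w21 0.05 0.4 0.135
```

```text
t: 25.6
tcp_pos: [0.4217, 0.2333, 0.2473]
tool_rot: [0.013, 0.706, -0.012, 0.708]
force: [0.3, -0.4, -3.2]
finger_gap: 0.193
t 25.6 tcp [421.7 233.3 247.3] jawyaw 1.5361 down [ 0.002  0.001 -1.   ] gap 0.193 F [ 0.3 -0.4 -3.2] q [ 0.27  0.35  1.79  0.    1.   -1.26]
top [     0     57    503    283 103545] 218.9 [217.8 219.9] ((402.8219909667969, 233.50244140625), (208.98046875, 141.1648406982422), 87.85836791992188)
grip [ 194  203  115  155 7745] 248.6 [245.3 251.9] ((420.03485107421875, 233.99220275878906), (69.9420166015625, 42.40092468261719), 20.154052734375)
```

View pics/sc21.png

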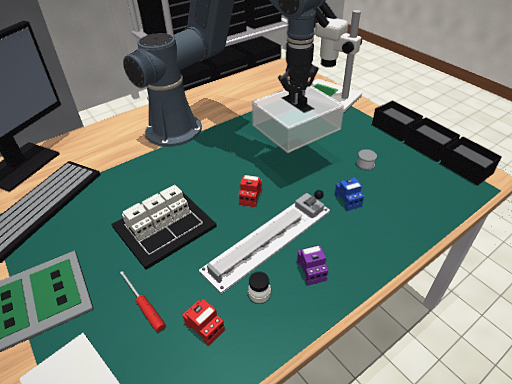

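View pics/w21.png

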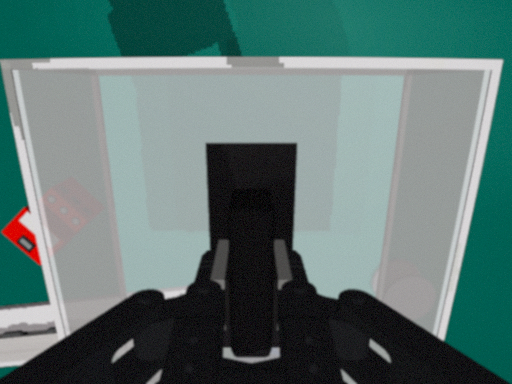

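Cover held level, rim at about 135 mm. Carry it over to the slab.

```bash
python3 -m crank '[0,0,-25,0,0, 0,0,-70,0,0.01, 0,1,-120,0,0.03, 0,1,-172,0,0.05, 0,2,-225,0,0.07, 0,2,-278,0,0.09, 0,3,-330,0,0.106, 0,3,-380,0,0.106, 0,3,-425,0,0.106, 0,3,-460,0,0.106]'; python3 -m crank '[0,0,-14,0,0, 0,0,-21,0,0, 0,0,-21,0,0, 0,0,-21,0,0]';  python3 - <<'E'
from h import *
stat(); s=snap('scene','sc22.png'); s2=snap('side','sd22.png');s=snap('wrist','w22.png')
np.savez('pics/w22.npz',**{k:s[k] for k in ['img','range_z','o','R','K','D']})
E
python3 cov.py w22 -0.4 -0.1 0.135
```

```text
t: 26.95
tcp_pos: [0.4238, -0.2285, 0.245]
tool_rot: [-0.024, 0.707, 0.025, 0.706]
force: [1.7, -0.1, -2.9]
finger_gap: 0.189
t: 27.45
tcp_pos: [0.4243, -0.2464, 0.2461]
tool_rot: [-0.025, 0.707, 0.026, 0.706]
force: [0.3, -0.2, -2.7]
finger_gap: 0.19
t 27.45 tcp [ 424.3 -246.4  246.1] jawyaw 1.6433 down [-0.001  0.001 -1.   ] gap 0.19 F [ 0.3 -0.2 -2.7] q [-0.75  0.36  1.77  0.    1.01 -2.4 ]
top [     0     57    503    283 103563] 218.9 [217.8 219.9] ((406.1771240234375, -248.2812957763672), (141.1923065185547, 208.97801208496094), 3.9840784072875977)
grip [ 194  203  115  155 7730] 248.6 [245.5 251.8] ((423.4585266113281, -248.31167602539062), (42.422027587890625, 69.84423065185547), 71.7934341430664)
```

View pics/sd22.png

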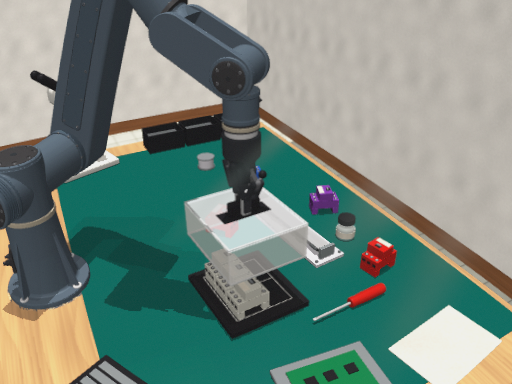

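View pics/w22.png

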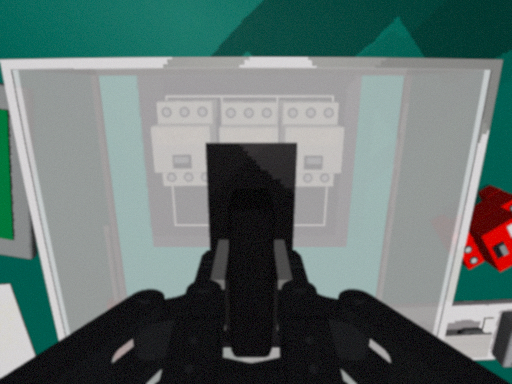

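```bash
python3 -m crank '[0,1,0,-15,0, 0,1,0,-40,0, 0,1,0,-65,0, 0,1,0,-85,0, 0,1,0,-100,0, 0,1,0,-110,0, 0,1,0,-117,0, 0,1,0,-120,0, 0,1,0,-120,0]';  python3 - <<'E'
from h import *
stat(); s=snap('scene','sc23.png'); s=snap('wrist','w23.png')
np.savez('pics/w23.npz',**{k:s[k] for k in ['img','range_z','o','R','K','D']})
E
python3 cov.py w23 -0.4 -0.1 0.015
```

```text
t: 28.72
tcp_pos: [0.4256, -0.2478, 0.127]
tool_rot: [-0.025, 0.707, 0.025, 0.707]
force: [-0.9, 1.4, 1.8]
finger_gap: 0.192
t 28.73 tcp [ 425.6 -247.8  127. ] jawyaw 1.6422 down [ 0. -0. -1.] gap 0.192 F [-0.9  1.4  1.8] q [-0.75  0.56  1.88  0.    0.7  -2.4 ]
top [     0     57    503    283 103526] 99.4 [ 98.4 100.5] ((407.42083740234375, -249.37258911132812), (141.16587829589844, 209.06663513183594), 3.9611873626708984)
grip [ 194  202  115  156 7771] 129.2 [125.6 132.1] ((424.5672302246094, -249.3916778564453), (42.42803192138672, 70.0455551147461), 71.74915313720703)
```

View pics/sc23.png

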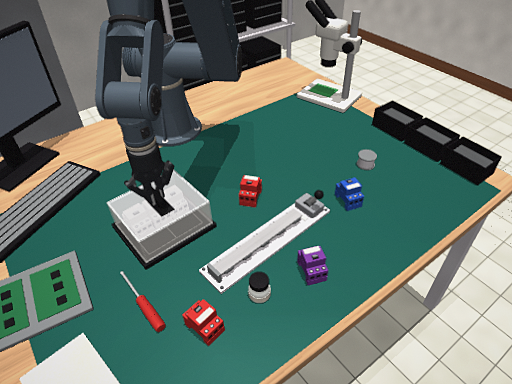

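Resting on the slab (the load has left the wrist). Release and lift clear.

```bash
python3 -m crank '[0.35,0,0,0,0, 0.5,0,0,0,0, 0.6,0,0,0,0, 0.6,0,0,0,0, 0.6,0,0,30,0, 0.6,0,0,80,0, 0.8,0,0,130,0, 1,0,30,180,0, 1,0,30,180,0, 1,0,30,180,0]';  python3 - <<'E'
from h import *
stat(); s=snap('scene','sc24.png'); s=snap('side','sd24.png'); s=snap('wrist','w24.png')
np.savez('pics/w24.npz',**{k:s[k] for k in ['img','range_z','o','R','K','D']})
E
python3 cov.py w24 -0.4 -0.05 0.015
```

```text
t: 30.08
tcp_pos: [0.4251, -0.2176, 0.306]
tool_rot: [-0.025, 0.707, 0.025, 0.707]
force: [-0.8, 1.2, -0.3]
finger_gap: 0.998
t 30.07 tcp [ 425.1 -217.6  306. ] jawyaw 1.6425 down [-0.  0. -1.] gap 0.998 F [-0.8  1.2 -0.3] q [-0.71  0.26  1.73 -0.    1.15 -2.35]
top [  105    73   227   178 35665] 99.4 [ 98.2 100.6] ((426.7929992675781, -248.3685760498047), (180.07510375976562, 208.7096405029297), 3.85357666015625)
grip [ 206  136   22   76 1486] 129.0 [126.8 130.4] ((425.6846923828125, -248.09254455566406), (70.02519226074219, 18.15475082397461), 3.9750449657440186)
```

View pics/w24.png

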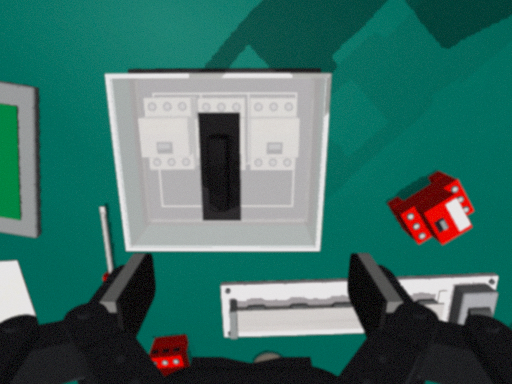

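View pics/sd24.png

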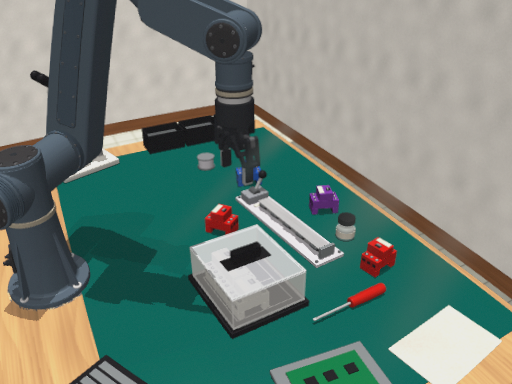

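View pics/sc24.png

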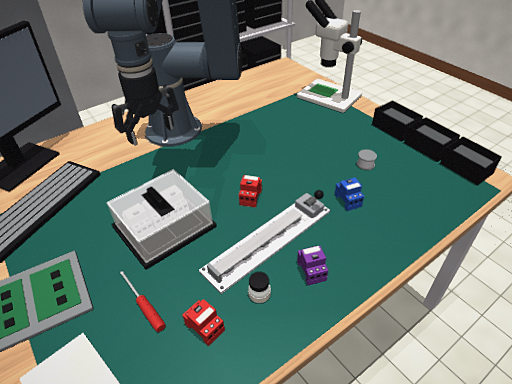

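The cover sits flat and within 1 mm and 0.2° of the slab. The lever is still off and the bystanders look unmoved.

```bash
python3 - <<'E'
from h import *
print(workorder.sign_off()); stat()
E
```

```text
the job is handed in; nothing more can be done
None
the job is handed in; nothing more can be done
```

The job is done and handed in at about 30 s of the allowed 210 s; sign-off gives no verdict.

- **Isolator:** I pushed the lever over until it met its stop, at about 13 N. The last scene picture shows it still leaning away from the robot.
- **Modules:** three were on the rail, at stations 1, 2 and 4. I pulled each straight up and stood them in places 1 to 3. Before covering, the overhead view put each within about 2 mm and 0.01 rad of its outline. Their tops were at 83 mm, as they should be when standing on the slab.
- **Cover:** after release it measured within 1 mm and 0.2° of the slab's centre and direction. Its top was at 99.4 mm against 99 mm expected, so it rests flat. The modules look unmoved under it.
- **Bystanders:** the screwdriver, spool and jar look unmoved in the final pictures; I judged this by eye and did not measure it.
- **Disagreements:** early on, the fixed cameras put the slab up to about 8 mm from the wrist view. I worked from the wrist view, and a second one taken close to the slab agreed with it to within about 1 mm near places 1 to 3, and 3 mm at the slab's far corner. I saw no knock to any part and no slackening of the grip.

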